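# Load the yellow check source into the drawer counter

## Robot

A 6-joint arm with a two-finger parallel gripper is mounted at the origin on a cart in front of the work surface, level with it; the furniture and walls round the work are solid. World frame = base frame: x ahead of the robot, y to its left, z up, the work surface at z = 0. Lengths are in m, angles in rad, forces in N, time in s.
With the tool pointing down it reaches from about 0.35 to 0.8 m from the base axis. Payload 7.3 kg.
Tool frame: the origin (TCP) lies between the finger pads; the fingertips stand 25 mm ahead of it and the grasp point (between the pads) lies 6 mm ahead of it (r.tip_extent is the distance from the TCP to the fingertips, in m); z points along the fingers, y is the line along which they close (so a half turn about z gives the same grasp; the last joint's range is limited). The gripper opens to 85 mm and grips with 20 to 120 N. Pads are 22 mm wide; open, the fingers measure 114 mm over their backs; the gripper's body (76 mm by 85 mm) begins 54 mm behind the grasp point. The pads swing forward as they close: fully open they stand 13 mm farther back than shut.
Start: joints at [-1.297, 0.342, 1.524, -0, 1.275, -0.146], TCP at [0.214, -0.479, 0.256] pointing down, gripper open.
Joint ranges: [-2.53, 2.53], [-0.77, 2.02], [0.04, 2.7], [-1, 4.14], [0.28, 2.66], [-3.11, 3.11]. Speed limits (rad/s): [2.57, 2.57, 3.14, 3.14, 3.14, 3.14].

## Interface

Orientations are given as a unit quaternion [x, y, z, w].
In Python, from workcell import r, command_gripper, optics gives the robot as it stands. The module is installed in compiled form; this text tells all that it offers. Calls block until the motion is done:
- r.reach(position, orientation): joint-space move of the TCP to a pose.
- r.move_straight(position, orientation=None, speed=0.15, max_force=None): straight line of the TCP; orientation=None keeps the orientation; speed is the mean speed in m/s. With max_force (N) it stops when the force on the tool has changed by that much, and returns True; else False.
- r.movej(angles): joint-space move.
- command_gripper(opening, force=None): finger opening in m; force is the grip in N (None keeps the last); returns when the fingers have stopped.
- r.hold(seconds).
- r.solve_ik(position, orientation): joint angles nearest the present ones, or None.
- r.read_state(): the state.
- optics.get_image(name): name is "scene" or "side" or "wrist"; returns (picture, depth): 480x640x3 uint8, red, green, blue; 480x640 float32, m along the optical axis (not along the pixel's ray), 0 where there is no reading.
- optics.camera_model(name): a dict with "K" (3x3 intrinsics, pixels), "R" (3x3) and "t" (3): a world point X has camera coordinates R X + t; the wrist camera has in their place "tool_from_camera" (4x4, takes a point from camera to tool coordinates, whose origin is the TCP and whose axes are the flange's). Camera axes: x right, y down, z forward; pixel columns grow to the right and rows downward; lengths in m; the calibration is good to about 2 mm. The wrist camera is an equidistant fisheye: a pixel r from the principal point sees the ray r / f radians off the axis. A picture is of the moment at which its call begins: read the wrist's pose just before it. camera_model takes no time and is no camera call.
A pose or a line that the arm cannot do raises r.PlanningError and nothing moves.
- r.finish_job(): hands the job in; it is judged then, once.
The state is a dict: "time_s": time; "joint_positions": joint angles; "dq": joint speeds; "tau": joint torques, N m; "eef_pos": TCP position; "eef_rot": TCP orientation; "contact_force": force on the tool from outside, world axes, zero at the start; "torque": the same for the moment, N m; "grip_width": finger opening in m; "grip_force": force on a finger pad.
Only numpy, scipy, OpenCV 4.12 (cv2) and the standard library are available. Lean on these libraries where they do the work, as an engineer would, in place of code of your own. Each camera call takes 0.05 s, during which the arm holds its last target. There are 200 camera calls.

## Task

Please get the drawer counter ready for its daily check: first take its sample drawer by the bar and pull it gently all the way out to its stop, past the click of the catch. Then take the yellow source carrier from the rack, where it stands on edge, lay it on the table with its disc upward and let go, take it again flat by its sides, and load it in the drawer's pocket, flat, disc up and pushed fully home under the hold-down lip; with it let go there, shut the drawer until it clicks home. Hold the carrier lightly, do not wrench the drawer, and leave the blue carrier, the jar, the vial and the clamp where they are.

Things in the scene. Friction and masses are not known exactly. Their poses are not given: they have to be found in the camera images.
- counter: Drawer counter, fixed: white case 170 deep (x) x 150 wide (y) x 66 mm high with an aluminium detector head (66 mm dia, flange 86, top at z 146) whose axis stands at x -25. Origin: centre of the underside; -x is the front, the side where the drawer comes out; z up. Case front face at x -85.
- sample_drawer (a joint): Slide of the drawer: 0 shut, 0.110 m at its outer stop; it moves along the counter's -x. A spring roller catch holds it shut (about 8 N to free) and clicks again about 9 mm before the outer stop, where it then stays.
- drawer_handle (a point): Middle of the drawer's round aluminium pull bar: 10 mm dia, 100 mm long along the counter's y, 38 mm above the table, its axis 42 mm in front of the black drawer front (which reaches z 58). Axes as the counter's; moves with the drawer.
- counting_seat (a point): Seat of the carrier's underside middle on the rubber mat (z 21) of the flat tray (112 mm wide, no sides). Axes as the counter's; moves with the drawer. Back stop at x +32 mm; hold-down lip from x +22, 12 mm above the mat, its turned-up front edge from x +16, up to 18 mm; cheeks 60 mm apart, flared mouths from x +8. Inside of drawer front: x -60. Drawer at stop: case front at x +50.
- carrier_rack: Fixed white rack, 130 (x) x 74 x 42 mm high, three upright slots across it at x -45, 0, +45 mm, with 34 mm high walls at both ends of the slots. Origin: centre of the underside, floor of the slots 8 mm above it. The carriers stand on edge in the two outer slots.
- yellow_carrier: Yellow plate 64 (x) x 56 (y) x 10 mm (z) with a yellow 25 mm disc let into one face. Origin: centre of the face without disc; z points out of the disc side. In the rack it stands on a 56 mm edge, +x down, z level along the rack's +x, top edge 72 mm above the table.
- blue_carrier: The same carrier in blue with a blue disc, in the other outer slot; to be left there.
- amber_jar: Amber jar with white lid, 54 mm dia, 58 mm high, loose; origin: centre of its underside. Leave it.
- black_cap_vial: Glass vial with black cap, 28 mm dia, 63 mm high, loose; origin: centre of its underside. Leave it.
- spring_clamp: Black spring clamp, 32 x 77 x 20 mm, lying loose; origin: centre of its underside. Leave it.

How it is judged:
By the outcome, as a careful person would: the job done as asked, in the order asked, and still so for the second after the job is handed in, with the robot touching nothing.
It also fails if it takes over 67 s, if anything falls off the work surface, if the arm or the gripper's body presses on something with over 40 N, if the wrist force passes 120 N, or if a joint passes its speed limit or range.

## Working session

There is one attempt and no reset: what is moved stays moved. The work goes in short steps, each a Python script; the robot and the scene stay as the last script left them, time stands still between calls to the robot, and variables do not carry over. Pictures are saved under pics/ and viewed, at most 13 in all, crops included, and the job is handed in when it is done.

```bash
mkdir -p pics; cat > h.py <<'E'
import numpy as np, cv2
from scipy.spatial.transform import Rotation as Rn
from workcell import r, command_gripper, optics
def cloud(name):
    im,d=optics.get_image(name); m=optics.camera_model(name)
    K,R,t=np.array(m["K"]),np.array(m["R"]),np.array(m["t"])
    v,u=np.mgrid[0:480,0:640]
    c=np.stack([(u-K[0,2])/K[0,0]*d,(v-K[1,2])/K[1,1]*d,d],-1)
    P=(c-t)@R   # R^T(c-t)
    P[d<=0]=np.nan
    return im,P
E
python3 - <<'E'
from h import *
for n in("scene","side"):
    im,P=cloud(n); cv2.imwrite(f"pics/{n}0.png",im[:,:,::-1]); np.savez(f"{n}0.npz",im=im,P=P)
    m=optics.camera_model(n); print(n,-np.array(m["R"]).T@np.array(m["t"]), m["K"])
print(r.read_state()["time_s"], r.read_state()["eef_rot"])
print(optics.camera_model("wrist"))
E
```

```text
scene [-0.43318282 -0.6690221   0.71361882] [[617.03448691   0.         325.83763377]
 [  0.         617.03448691 227.31634203]
 [  0.           0.           1.        ]]
side [0.58349143 0.5199984  0.58550231] [[433.17255449   0.         323.21689144]
 [  0.         433.17255449 237.5862067 ]
 [  0.           0.           1.        ]]
0.1 [ 9.78049106e-01  2.08373410e-01 -4.92996155e-05 -6.82663498e-04]
{'K': array([[371.64829954,   0.        , 319.63003007],
       [  0.        , 371.64829954, 234.45226968],
       [  0.        ,   0.        ,   1.        ]]), 'tool_from_camera': array([[-2.76556513e-04, -9.53414782e-01, -3.01662357e-01,
         7.67550498e-02],
       [ 9.99999707e-01, -4.83781426e-05, -7.63873881e-04,
         6.32247254e-05],
       [ 7.13694785e-04, -3.01662480e-01,  9.53414516e-01,
        -1.18023232e-01],
       [ 0.00000000e+00,  0.00000000e+00,  0.00000000e+00,
         1.00000000e+00]])}
```

View pics/scene0.png

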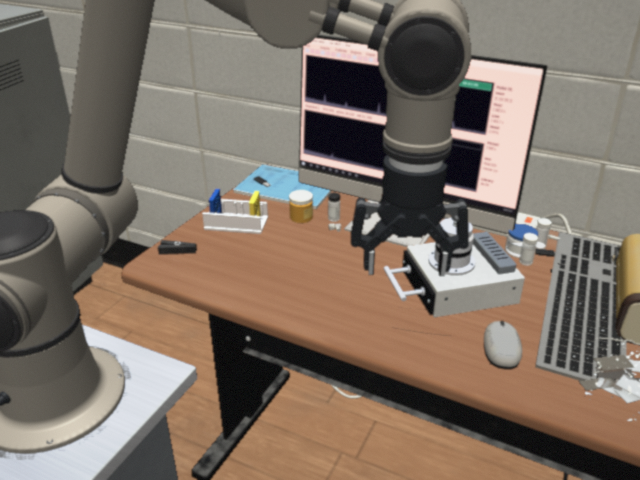

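View pics/side0.png

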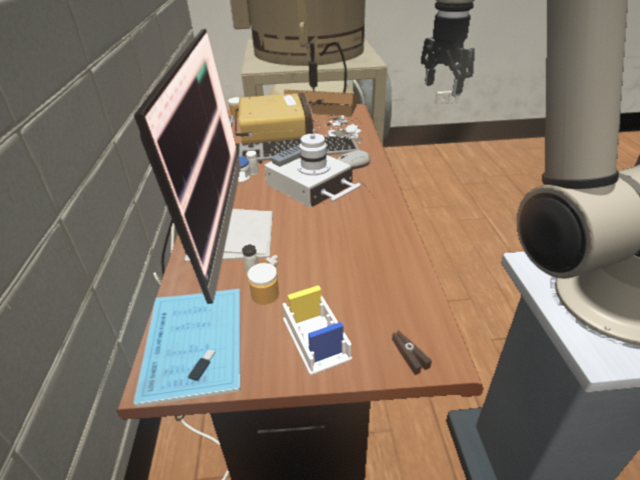

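The scene view shows the counter's bar at about (390,268)–(403,295) and the rack at (235,215). In the side view the yellow carrier is at (305,303), blue at (325,342), the jar at (263,282), the vial at (249,258) and the clamp at (411,350).

```bash
python3 - <<'E'
from h import *
for n in("scene","side"):
    f=np.load(n+"0.npz"); im,P=f["im"],f["P"]; hsv=cv2.cvtColor(im,cv2.COLOR_RGB2HSV).astype(int)
    H,S,V=hsv[...,0],hsv[...,1],hsv[...,2]; z=P[...,2]
    ok=(P[...,0]>0.1)&(P[...,0]<1.0)&(np.abs(P[...,1])<0.7)
    tab=ok&(np.abs(z)<.015)&(H<15)&(S>80); print(n,"table z",np.nanmedian(z[tab]),np.nanstd(z[tab]))
    def rect(name,m):
        q=P[m]; 
        if len(q)<5: print(name,len(q));return
        c,s,a=cv2.minAreaRect(q[:,:2].astype(np.float32)*1000)
        print(name,len(q),"c",np.round(c,1),"s",np.round(s,1),"a",round(a,1),"z",np.round(np.percentile(z[m],[2,50,98]),4))
    v,u=np.mgrid[0:480,0:640]
    ye=ok&(H>22)&(H<33)&(S>150)&(V>90)&(z<.1)&(P[...,1]>-.1)
    bl=ok&(H>105)&(H<128)&(S>150)&(z>.02)&(z<.1)&(P[...,1]>0)
    rect("yel",ye);rect("yeltop",ye&(z>.064)); rect("blu",bl);rect("blutop",bl&(z>.064))
    wh=ok&(S<50)&(V>100)
    top=wh&(np.abs(z-.066)<.005)&(P[...,1]<-.1)
    k,l,st,_=cv2.connectedComponentsWithStats(top.astype(np.uint8)); i=1+st[1:,4].argmax(); rect("casetop",l==i)
    # walls of rack
    rk=wh&(z>.02)&(z<.05)&(np.abs(P[...,1]-np.nanmedian(P[ye][:,1]))<.15)&(np.abs(P[...,0]-np.nanmedian(P[ye][:,0]))<.15)
    rk=cv2.morphologyEx(rk.astype(np.uint8),cv2.MORPH_CLOSE,np.ones((3,3)))
    k,l,st,ce=cv2.connectedComponentsWithStats(rk)
    for i in range(1,k):
        if st[i,4]>30: rect("rk%s"%np.round(ce[i]),(l==i)&wh&(z>.02))
    bar=wh&(z>.03)&(z<.05)&(P[...,1]<-.1)&(z>.025)
    k,l,st,ce=cv2.connectedComponentsWithStats(bar.astype(np.uint8))
    for i in range(1,k):
        if st[i,4]>12: rect("bar%s"%np.round(ce[i]),l==i)
    head=ok&(z>.14)&(z<.152)&(P[...,1]<-.1); rect("head",head)
    jar=ok&(z>.05)&(z<.07)&(P[...,1]>0)&(S<60)&(V>120)
    k,l,st,ce=cv2.connectedComponentsWithStats(jar.astype(np.uint8))
    for i in range(1,k):
        if st[i,4]>40: rect("jar%s"%np.round(ce[i]),l==i)
s=cv2.imread("pics/side0.png")[250:400,220:440]; c=cv2.imread("pics/scene0.png")[175:245,150:360]; k=cv2.imread("pics/scene0.png")[220:320,370:530]
f=lambda a:cv2.resize(a,(800,300*1)) 
o=np.zeros((600,800,3),np.uint8)
a=cv2.resize(s,None,fx=2.4,fy=2.4,interpolation=2)[:360,:400+128];o[:a.shape[0],:a.shape[1]]=a
b=cv2.resize(c,None,fx=3.2,fy=3.2)[:225,:672];o[365:365+b.shape[0],:b.shape[1]]=b
d=cv2.resize(k,(270,170));o[:170,530:800]=d
cv2.imwrite("pics/crop0.png",o)
E
```

```text
scene table z -5.3686045541425165e-05 0.0031353029588066603
yel 124 c [572.8 -17.8] s [58.5  8.5] a 16.9 z [0.0281 0.0579 0.073 ]
yeltop 39 c [570.4 -18.4] s [53.7  7.2] a 19.0 z [0.0648 0.0705 0.0735]
blu 173 c [546.6  69.4] s [56.2 10.2] a 18.5 z [0.0262 0.0595 0.0742]
blutop 71 c [546.4  69.6] s [56.   9.7] a 18.4 z [0.0644 0.0715 0.0749]
casetop 2196 c [ 538.6 -492. ] s [154.5 172.8] a 38.6 z [0.0618 0.0659 0.0695]
rk[234. 205.] 266 c [588.3  46.5] s [18.4 64.6] a 21.5 z [0.0206 0.0329 0.0438]
rk[263. 206.] 65 c [608.1 -17.6] s [14.8 14.1] a 32.7 z [0.0217 0.0342 0.0438]
rk[332. 208.] 89 c [ 666.9 -162.2] s [12.7 18.7] a 18.9 z [0.0206 0.035  0.049 ]
rk[231. 219.] 576 c [545.3  22.4] s [ 46.7 128.7] a 16.5 z [0.0206 0.0327 0.0438]
bar[351. 193.] 178 c [ 732.6 -176. ] s [149.4  11.6] a 88.0 z [0.0401 0.0464 0.0497]
bar[334. 206.] 90 c [ 669.7 -166.1] s [14.1 23.4] a 29.4 z [0.0304 0.0401 0.0493]
bar[532. 224.] 280 c [ 779.4 -580.8] s [97.9 61.6] a 48.5 z [0.0323 0.0417 0.0489]
bar[447. 217.] 18 c [ 724.2 -410.3] s [ 8.8 11.4] a 19.8 z [0.0392 0.0459 0.0488]
bar[562. 217.] 27 c [ 8
[... 1172 characters left out ...]
.3 24.5] a 15.7 z [0.0206 0.0369 0.0442]
bar[354. 155.] 187 c [ 400.3 -596.8] s [82.5 47. ] a 15.9 z [0.0302 0.035  0.0399]
bar[248. 166.] 121 c [ 706.9 -533.2] s [130.   24.4] a 69.6 z [0.0305 0.0394 0.0493]
bar[288. 185.] 293 c [ 595.8 -443. ] s [  7.1 168.8] a 39.3 z [0.0304 0.0399 0.0493]
bar[341. 190.] 231 c [ 465.8 -401.9] s [101.6  49.8] a 39.8 z [0.0354 0.0422 0.0464]
bar[227. 231.] 37 c [ 727.5 -250.8] s [98.5  1.7] a 88.2 z [0.0429 0.046  0.0499]
bar[223. 253.] 20 c [ 730.5 -171.8] s [42.2  1.7] a 88.2 z [0.044  0.047  0.0499]
bar[251. 260.] 111 c [ 674.6 -152.3] s [27.1 15.8] a 10.8 z [0.0309 0.041  0.0497]
head 529 c [ 618.3 -316.1] s [442.  233.1] a 87.7 z [0.1403 0.1467 0.1516]
```

View pics/crop0.png

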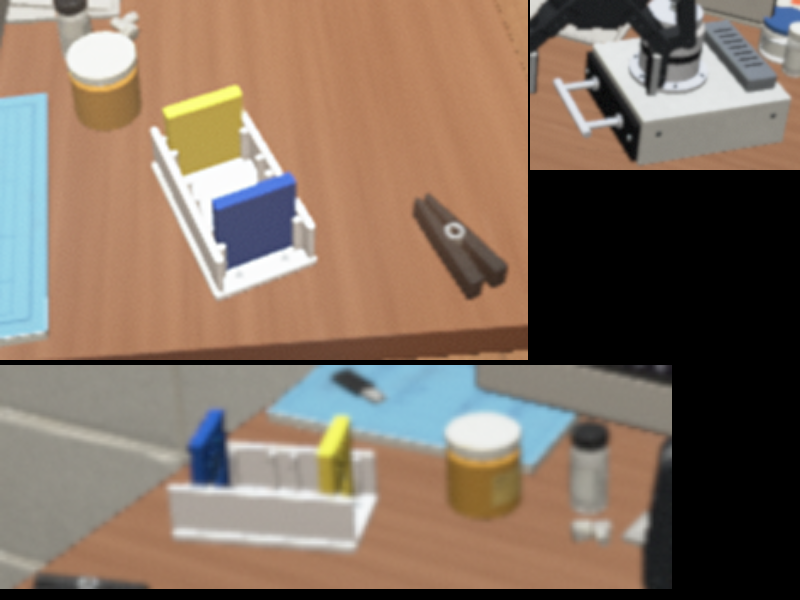

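The counter's front faces about 129° and the drawer bar is near (0.453,-0.386). Neither carrier shows a disc on its +y face, so the discs should face the -y side. Next I refine the bar position and check reachability, then hover over the bar.

```bash
cat >> h.py <<'E'
def ang(a): a=np.deg2rad(a); return np.array([np.cos(a),np.sin(a),0.])
def quat(z,y):
    z=np.array(z,float)/np.linalg.norm(z); y=np.array(y,float); y-=z*(y@z); y/=np.linalg.norm(y)
    return Rn.from_matrix(np.stack([np.cross(y,z),y,z],1)).as_quat()
DN=[0,0,-1.]
def st():
    s=r.read_state(); print("t %.1f"%s["time_s"],"p",np.round(s["eef_pos"],4),"F",np.round(s["contact_force"],1),"w %.4f gf %.1f"%(s["grip_width"],s["grip_force"]),"q",np.round(s["joint_positions"],2)); return s
E
python3 - <<'E'
from h import *
C=np.array([.5382,-.491])
for n in("scene","side"):
    f=np.load(n+"0.npz"); P=f["P"]; im=f["im"]; S=cv2.cvtColor(im,cv2.COLOR_RGB2HSV)[...,1]
    z=P[...,2]
    for a in (128.7,129.3):
        u=ang(a)[:2]; w=np.array([u[1],-u[0]]); d=(P[...,:2]-C)@u; l=(P[...,:2]-C)@w
        m=(d>.120)&(d<.150)&(np.abs(l)<.065)&(z>.036)&(z<.05)&(S<60)
        p=np.polyfit(l[m],d[m],1); print(n,a,m.sum(),"d med",np.median(d[m]),np.percentile(d[m],[3,97]),"slope deg",np.rad2deg(p[0]),"l",np.percentile(l[m],[1,99]))
        m2=(np.abs(z-.066)<.006)&(np.abs(l)<.1)&(np.abs(d)<.11)&(S<60); print("  case d",np.percentile(d[m2],[.5,99.5]),"l",np.percentile(l[m2],[.5,99.5]))
        h=(z>.142)&(z<.15)&(np.abs(l)<.05)&(np.abs(d-.025)<.05); print("  head d,l",np.round([*np.percentile(d[h],[1,99]),*np.percentile(l[h],[1,99])],4))
B=np.array([.4534,-.3859,.044])
for s in(1,-1):
    for dd in(0,.11):
        q=quat(DN,-s*ang(129)); p=B+dd*ang(129)
        for zz in (.044,.15): 
            k=r.solve_ik([p[0],p[1],zz],q); print(s,dd,zz,None if k is None else np.round(k,2))
# lay poses
for psi in range(-90,91,30):
  for s in(1,-1):
    th=np.deg2rad(25); zt=np.cos(th)*ang(psi)+np.array([0,0,-np.sin(th)]); yy=s*(np.sin(th)*ang(psi)+np.array([0,0,np.cos(th)]))
    k=r.solve_ik([.45,-.1,.05],quat(zt,yy)); print("lay",psi,s,None if k is None else np.round(k,2))
for s in(1,-1):
    k=r.solve_ik([.5745,-.012,.075],quat(DN,s*ang(-72.3))); print("rack",s,None if k is None else np.round(k,2))
E
```

```text
scene 128.7 228 d med 0.13408411099118178 [0.12165481 0.13875817] slope deg 0.4008741992506946 l [-0.05026067  0.04816058]
  case d [-0.08433794  0.08478042] l [-0.07555794  0.07323552]
  head d,l [-0.0035  0.0483 -0.0239  0.0272]
scene 129.3 229 d med 0.13403452209355401 [0.12124338 0.13847597] slope deg -0.06634414782590844 l [-0.04884524  0.04958486]
  case d [-0.08374469  0.08450391] l [-0.0751066   0.07379677]
  head d,l [-0.0036  0.0484 -0.0237  0.0275]
side 128.7 144 d med 0.13644343564841152 [0.12205626 0.1396054 ] slope deg 0.3681279677095399 l [-0.0502564   0.04947675]
  case d [-0.08037889  0.08838313] l [-0.07319016  0.07719992]
  head d,l [-0.003   0.054  -0.0255  0.0302]
side 129.3 146 d med 0.13636151082991949 [0.12097619 0.13936914] slope deg 0.24278508786052783 l [-0.0488371   0.05087114]
  case d [-0.08104594  0.08863758] l [-0.07251603  0.07703804]
  head d,l [-0.003   0.0539 -0.0253  0.0304]
1 0 0.044 [-0.83  0.7   1.56 -0.    0.88  0.06]
1 0 0.15 [-0.83  0.57  1.47 -0.    1.11  0.06]
1 0.11 0.044 [-0.82  0.56  1.87 -0.    0.71  0.07]
1 0.11 0.15 [-0.82  0.39  1.77 -0.    0.97  0.07]
-1 0 0.044 [-0.83  0.7   1.56 -0.    0.88 -3.09]
-1 0 0.15 [-0.83  0.57  1.47 -0.    1.11 -3.09]
-1 0.11 0.044 [-0.82  0.56  1.87 -0.    0.71 -3.07]
-1 0.11 0.15 [-0.82  0.39  1.77 -0.    0.97 -3.07]
lay -90 1 None
lay -90 -1 None
lay -60 1 None
lay -60 -1 None
lay -30 1 [-0.21  1.03  2.61  3.43  1.61 -2.99]
lay -30 -1 [-0.21  1.03  2.61  3.43  1.61  0.15]
lay 0 1 [-0.85  1.07  2.64  2.39  1.54  2.72]
lay 0 -1 [-0.85  1.07  2.64  2.39  1.54 -0.42]
lay 30 1 [-1.04  0.88  2.35  1.61  1.14  3.05]
lay 30 -1 [-1.04  0.88  2.35  1.61  1.14 -0.09]
lay 60 1 [-0.96  0.87  1.98  1.03  1.27 -2.87]
lay 60 -1 [-0.96  0.87  1.98  1.03  1.27  0.27]
lay 90 1 [-0.81  0.95  1.64  0.68  1.56 -2.77]
lay 90 -1 [-0.81  0.95  1.64  0.68  1.56  0.37]
rack 1 [-0.15  0.63  1.6  -0.    0.91  1.11]
rack -1 [-0.15  0.63  1.6  -0.    0.91 -2.03]
```

```bash
python3 - <<'E'
from h import *
U=ang(129.2); B=np.array([.5384,-.491,0])+.135*U
q=quat(DN,-U)
command_gripper(.030,25)
r.reach([B[0],B[1],.14],q); 
r.move_straight([B[0],B[1],.045],speed=.1,max_force=6); s=st()
command_gripper(.0,25); s=st()
p=np.array(s["eef_pos"])
hit=r.move_straight(p+.030*U,speed=.04,max_force=35); print(hit); st()
hit=r.move_straight(p+.1105*U,speed=.05,max_force=35); print(hit); s=st()
print("pulled",(np.array(s["eef_pos"])-p)@U)
im,P=cloud("side"); cv2.imwrite("pics/side1.png",im[100:300,200:460,::-1].repeat(3,0).repeat(3,1)[:600,:780])
E
```

```text
t 2.9 p [ 0.4534 -0.3868  0.0457] F [ 0.1 -0.1  0.4] w 0.0301 gf 0.0 q [-0.83  0.7   1.56  0.    0.88  0.05]
t 3.2 p [ 0.4538 -0.3872  0.0458] F [ 1.8 -2.3  1.7] w 0.0088 gf 24.4 q [-0.83  0.7   1.56 -0.    0.88  0.05]
False
t 4.0 p [ 0.4344 -0.3637  0.0458] F [-2.1 -0.3  4.5] w 0.0091 gf 25.0 q [-0.83  0.66  1.64 -0.    0.84  0.05]
False
t 5.8 p [ 0.3849 -0.3035  0.046 ] F [  1.2 -13.1  -5.4] w 0.0089 gf 24.6 q [-0.82  0.56  1.87 -0.    0.71  0.06]
pulled 0.10836430408866464
```

View pics/side1.png

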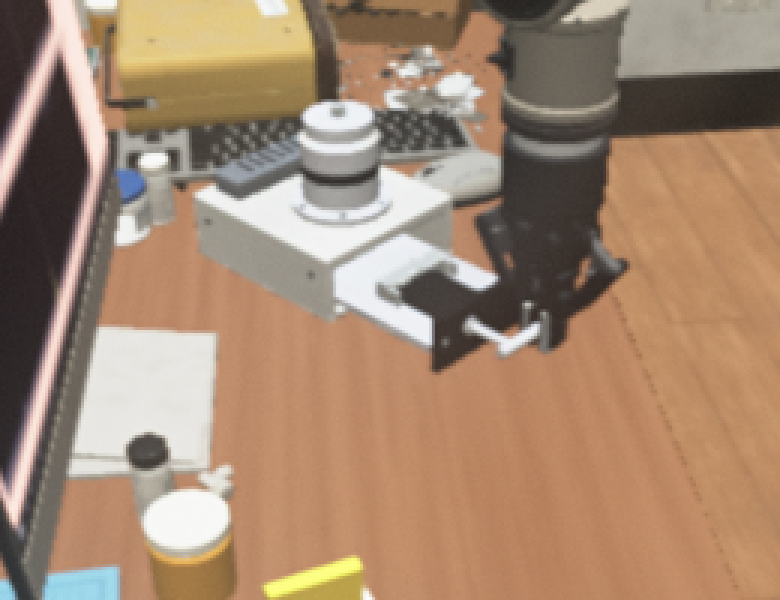

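The drawer is open about 108 mm, with the tray and lip visible at (430,275) in the crop. The pull force hasn't settled yet, so I nudge it to the stop, release, and look down with the wrist camera.

```bash
python3 - <<'E'
from h import *
U=ang(129.2); p0=np.array([.4538,-.3872,.0458])
r.hold(.3); s=st(); print((np.array(s["eef_pos"])-p0)@U)
hit=r.move_straight(np.array([*(p0+.114*U)[:2],.0458]),speed=.03,max_force=22); print(hit); s=st(); print((np.array(s["eef_pos"])-p0)@U)
r.hold(.2); s=st(); p=np.array(s["eef_pos"]); print("pulled",(p-p0)@U, "l",(p-p0)@np.array([U[1],-U[0],0]))
command_gripper(.030); s=st()
p=np.array(s["eef_pos"])
r.move_straight([p[0],p[1],.13],speed=.15); 
im,P=cloud("side"); np.savez("side2.npz",im=im,P=P)
im,P=cloud("scene"); np.savez("scene2.npz",im=im,P=P)
U=ang(129.2);C=np.array([.5384,-.491])
for n in("scene","side"):
    f=np.load(n+"2.npz"); P=f["P"]; im=f["im"]; S=cv2.cvtColor(im,cv2.COLOR_RGB2HSV)[...,1]; z=P[...,2]
    d=(P[...,:2]-C)@U[:2]; l=(P[...,:2]-C)@np.array([U[1],-U[0]])
    m=(d>.21)&(d<.26)&(np.abs(l)<.065)&(z>.036)&(z<.05)&(S<60); print(n,m.sum(),np.percentile(d[m],[3,50,97]))
E
```

```text
t 6.2 p [ 0.3849 -0.3035  0.046 ] F [  1.  -12.2  -6. ] w 0.0088 gf 24.6 q [-0.82  0.56  1.87 -0.    0.71  0.06]
0.1083810424739587
False
t 6.4 p [ 0.3848 -0.3034  0.0461] F [  9.  -20.9 -16.1] w 0.0088 gf 24.4 q [-0.82  0.56  1.87 -0.    0.7   0.06]
0.10860140370405313
t 6.6 p [ 0.3848 -0.3034  0.0461] F [  7.6 -20.6 -14.9] w 0.0088 gf 24.4 q [-0.82  0.56  1.87 -0.    0.7   0.06]
pulled 0.10859365353537474 l -0.000491721965315984
t 7.0 p [ 0.3812 -0.2977  0.0455] F [-0.1 -0.9  0.2] w 0.0298 gf 0.0 q [-0.82  0.56  1.88  0.    0.71  0.06]
scene 323 [0.21248855 0.24153153 0.24800965]
side 208 [0.21167598 0.24409038 0.24933579]
```

The drawer is at its stop: 20 N more moved it only 0.2 mm, and the bar is at d ≈ 0.244. Now the rack: one wrist view of the -y side to check for the disc, then a hover view to refine the grasp.

```bash
cat >> h.py <<'E'
def wrist():
    s=r.read_state(); im,d=optics.get_image("wrist"); m=optics.camera_model("wrist")
    T=np.eye(4); T[:3,:3]=Rn.from_quat(s["eef_rot"]).as_matrix(); T[:3,3]=s["eef_pos"]
    return im, T@np.array(m["tool_from_camera"]), np.array(m["K"])
def rays(uv,T,K):
    uv=np.atleast_2d(np.asarray(uv,float)); a=(uv-K[:2,2])/K[0,0]; th=np.linalg.norm(a,axis=1)+1e-12
    d=np.c_[a*(np.sin(th)/th)[:,None],np.cos(th)]; return d@T[:3,:3].T
def onplane(uv,T,K,z):
    d=rays(uv,T,K); o=T[:3,3]; return o+d*((z-o[2])/d[:,2])[:,None]
E
python3 - <<'E'
from h import *
N=ang(-72.3)
command_gripper(.040,20)
r.reach([.57,-.03,.24],quat(DN,ang(197))); im,T,K=wrist(); st()
r.reach([.5735,-.014,.16],quat(DN,-N)); im2,T2,K2=wrist(); st()
np.savez("w1.npz",im=im,T=T,K=K,im2=im2,T2=T2)
hsv=cv2.cvtColor(im2,cv2.COLOR_RGB2HSV); m=cv2.inRange(hsv,(22,150,60),(33,255,255)); k,l,s,c=cv2.connectedComponentsWithStats(m); i=1+s[1:,4].argmax(); ys,xs=np.where(l==i); print(s[i],c[i])
P=onplane(np.c_[xs,ys],T2,K,.072); print(np.array(cv2.minAreaRect(P[:,:2].astype(np.float32)*1000)[:2]),cv2.minAreaRect(P[:,:2].astype(np.float32)*1000)[2])
o=np.hstack([cv2.resize(im[100:480,120:520],(400,380)),cv2.resize(im2[100:480,120:520],(400,380))])
cv2.imwrite("pics/w1.png",o[:,:,::-1])
for psi in(60,75,90):
  for z in(.04,.12):
    th=np.deg2rad(30); zt=np.cos(th)*ang(psi)+np.array([0,0,-np.sin(th)]); yy=-(np.sin(th)*ang(psi)+np.array([0,0,np.cos(th)]))
    p=np.array([.45,-.1,z])-.03*ang(psi); k=r.solve_ik(p,quat(zt,yy)); print("lay",psi,z,None if k is None else np.round(k,2))
f=np.load("side0.npz");P=f["P"]; print("clamp",P[350,411],"jar",P[272,263],"vial",P[248,249])
E
```

```text
t 10.3 p [ 0.5699 -0.0304  0.2398] F [ 0.6  0.6 -0.1] w 0.0403 gf 0.0 q [-0.19  0.44  1.42 -0.    1.28  2.66]
t 14.2 p [ 0.5735 -0.014   0.16  ] F [ 0.7 -0.7  0.7] w 0.0400 gf 0.0 q [-0.16  0.52  1.52 -0.    1.1  -2.04]
[ 308  200   18  102 1559] [316.177678   251.81847338]
[[573.43249512 -16.46654892]
 [ 64.12311554  10.0685873 ]] 18.983983993530273
lay 60 0.04 [-1.    0.85  1.97  0.96  1.22  0.31]
lay 60 0.12 [-1.    0.67  1.97  0.92  1.32  0.46]
lay 75 0.04 [-0.92  0.89  1.78  0.77  1.37  0.38]
lay 75 0.12 [-0.92  0.73  1.78  0.76  1.48  0.48]
lay 90 0.04 [-0.83  0.94  1.6   0.62  1.52  0.39]
lay 90 0.12 [-0.83  0.8   1.6   0.62  1.63  0.47]
clamp [0.41152549 0.08352783 0.01841534] jar [ 0.64775786 -0.09085618  0.05844915] vial [ 0.67551721 -0.15951857  0.06387899]
```

View pics/w1.png

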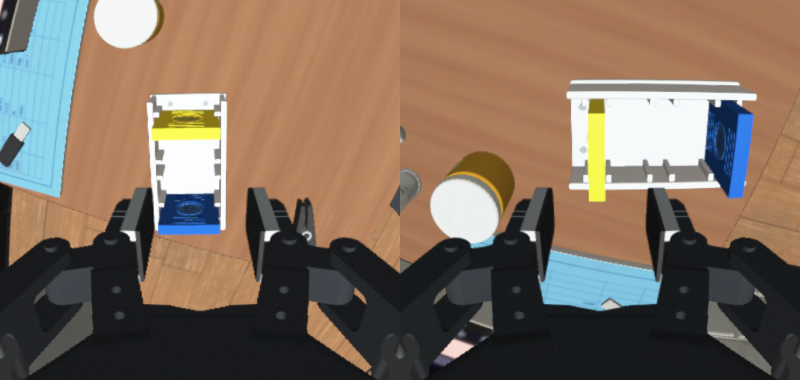

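The view confirms it: both discs face the -y side, with yellow's at (188,118) and blue's at (188,208) in the left half. Next I grip the yellow carrier across its thickness, lift it, tilt it and lay it down.

```bash
python3 - <<'E'
from h import *
q=quat(DN,-ang(-71.7)); p=np.array([.576,-.0155,0])
r.move_straight([*p[:2],.15],q,speed=.15)
print(r.move_straight([*p[:2],.079],speed=.12,max_force=6)); st()
command_gripper(0,20); s=st(); assert .006<s["grip_width"]<.014
r.move_straight([*p[:2],.20],speed=.12); s=st(); assert .006<s["grip_width"]<.014
th=np.deg2rad(30); e=ang(90); up=np.array([0,0,1.]); zt=np.cos(th)*e-np.sin(th)*up; yy=-(np.sin(th)*e+np.cos(th)*up); ql=quat(zt,yy)
r.reach([.45,-.13,.12],ql); st()
im,P=cloud("side"); im2,_=cloud("scene")
cv2.imwrite("pics/lay1.png",np.hstack([cv2.resize(im[120:400,200:480],(400,400)),cv2.resize(im2[140:300,170:430],(400,246+154))])[:,:,::-1])
E
```

```text
False
t 15.2 p [ 0.5765 -0.0155  0.0797] F [ 0.3 -0.3  0.2] w 0.0399 gf 0.0 q [-0.16  0.62  1.59  0.    0.92 -2.05]
t 15.6 p [ 0.5765 -0.0155  0.0799] F [-0.8  0.1  5. ] w 0.0095 gf 23.3 q [-0.16  0.62  1.59  0.    0.92 -2.05]
t 16.7 p [ 0.5755 -0.0154  0.1991] F [ 0.1 -0.3 -1.2] w 0.0092 gf 22.6 q [-0.16  0.48  1.46 -0.    1.19 -2.05]
t 18.9 p [ 0.4501 -0.1298  0.12  ] F [ 0.   0.6 -1.6] w 0.0094 gf 22.7 q [-0.83  0.8   1.6   0.62  1.63  0.47]
```

View pics/lay1.png

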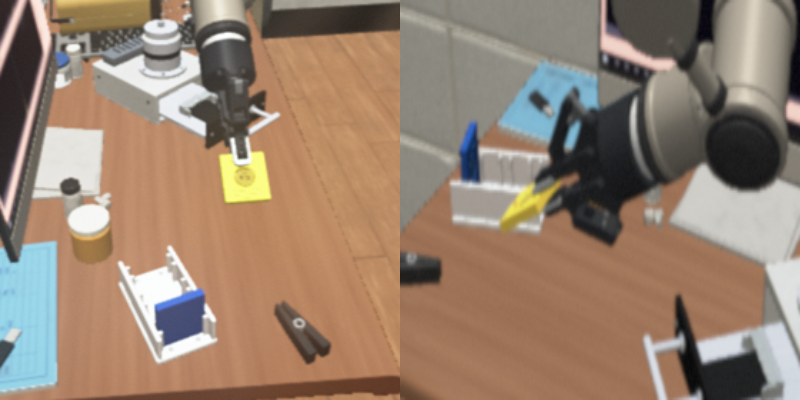

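The carrier hangs at 30° with its disc up, at (246,178) in the left half, and the way down is clear. I lower it to contact, open slightly, and draw back along the fingers.

```bash
python3 - <<'E'
from h import *
th=np.deg2rad(30); e=ang(90); up=np.array([0,0,1.]); zt=np.cos(th)*e-np.sin(th)*up
r.move_straight([.45,-.13,.05],speed=.12)
print(r.move_straight([.45,-.13,.036],speed=.03,max_force=4)); s=st()
p=np.array(s["eef_pos"])
command_gripper(.020,20); st()
print(r.move_straight(p-.06*zt,speed=.10,max_force=12)); st()
command_gripper(.085)
r.reach([.45,-.10,.20],quat(DN,ang(180)) ); s=st(); im,T,K=wrist()
hsv=cv2.cvtColor(im,cv2.COLOR_RGB2HSV); m=cv2.inRange(hsv,(20,130,60),(35,255,255)); k,l,ss,c=cv2.connectedComponentsWithStats(m); i=1+ss[1:,4].argmax(); ys,xs=np.where(l==i); print(ss[i],c[i])
P=onplane(np.c_[xs,ys],T,K,.010); print(cv2.minAreaRect(P[:,:2].astype(np.float32)*1000))
cv2.imwrite("pics/flat1.png",im[:,:,::-1])
im,P=cloud("side"); hsv=cv2.cvtColor(im,cv2.COLOR_RGB2HSV); m=(cv2.inRange(hsv,(20,130,60),(35,255,255))>0)&(np.linalg.norm(P[...,:2]-[.45,-.1],axis=-1)<.1); print("side",m.sum(),np.percentile(P[m][:,2],[5,50,95]) if m.sum() else 0, cv2.minAreaRect(P[m][:,:2].astype(np.float32)*1000) if m.sum() else 0)
E
```

```text
True
t 20.1 p [ 0.4501 -0.13    0.0397] F [ 0.9 -0.5  3.5] w 0.0096 gf 23.1 q [-0.83  0.94  1.6   0.63  1.52  0.39]
t 20.4 p [ 0.45   -0.1301  0.0391] F [-0.3 -0.  -0.6] w 0.0200 gf 0.2 q [-0.83  0.94  1.6   0.62  1.52  0.39]
False
t 21.1 p [ 0.4499 -0.1815  0.0696] F [0.2 0.5 0.3] w 0.0203 gf 0.0 q [-0.89  0.92  1.5   0.58  1.64  0.43]
t 23.8 p [ 0.4499 -0.1001  0.1998] F [ 0.1  0.1 -0.5] w 0.0852 gf 0.0 q [-0.39  0.28  1.78  0.    1.08  2.76]
[ 286  171   69   76 5041] [320.20571315 208.68855386]
((448.9537658691406, -102.1910171508789), (66.14109802246094, 57.64210891723633), 89.8197021484375)
side 463 [0.00093307 0.00993796 0.01216645] ((445.74334716796875, -107.41505432128906), (82.20967864990234, 61.17247772216797), 89.82948303222656)
```

View pics/flat1.png

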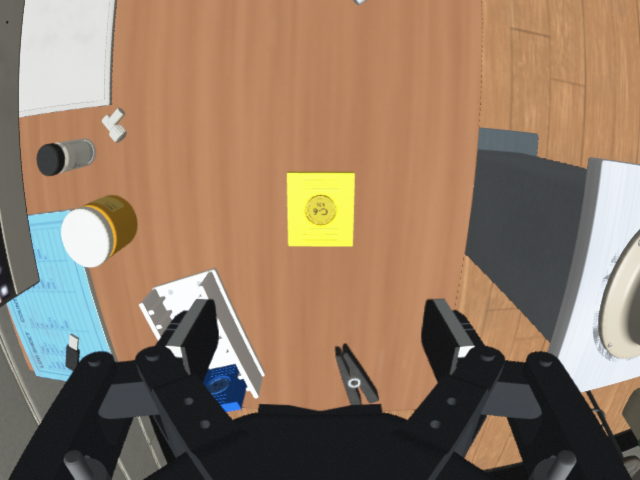

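The carrier lies flat with its disc up, centre (0.449,-0.102) and edges square to the axes. Before regrasping, I take a quick wrist look at the pocket.

```bash
python3 - <<'E'
from h import *
U=ang(129.2)
r.reach([.4535+.03*U[0],-.3875+.03*U[1],.19],quat(DN,ang(39.2))); st(); im,T,K=wrist()
np.savez("w2.npz",im=im,T=T,K=K)
# rectify: top-down map on plane z=.033 in seat axes (x right = counter x, y up), 4px/mm
S=np.array([.4535,-.3875]); X=-U[:2]; Y=np.array([-X[1],X[0]])
def rect(z):
    a,b=np.meshgrid(np.linspace(-80,70,600),np.linspace(75,-75,600)); 
    W=np.stack([S[0]+(a*X[0]+b*Y[0])/1e3,S[1]+(a*X[1]+b*Y[1])/1e3,np.full(a.shape,z)],-1)
    c=(W-T[:3,3])@T[:3,:3]; rho=np.linalg.norm(c[...,:2],axis=-1); th=np.arctan2(rho,c[...,2]); uv=c[...,:2]/rho[...,None]*th[...,None]*K[0,0]+K[:2,2]
    return cv2.remap(im,uv[...,0].astype(np.float32),uv[...,1].astype(np.float32),1)
o=rect(.021)
for k in range(-80,71,10): cv2.line(o,((k+80)*4,0),((k+80)*4,12 if k else 40),(255,0,0),1)
for k in range(-70,71,10): cv2.line(o,(0,(75-k)*4),(12 if k else 40,(75-k)*4),(255,0,0),1)
cv2.imwrite("pics/pock.png",o[:,:,::-1])
E
```

```text
t 27.4 p [ 0.4346 -0.3642  0.19  ] F [0.9 0.4 0.2] w 0.0850 gf 0.0 q [-0.83  0.48  1.5  -0.    1.16 -1.52]
```

View pics/pock.png

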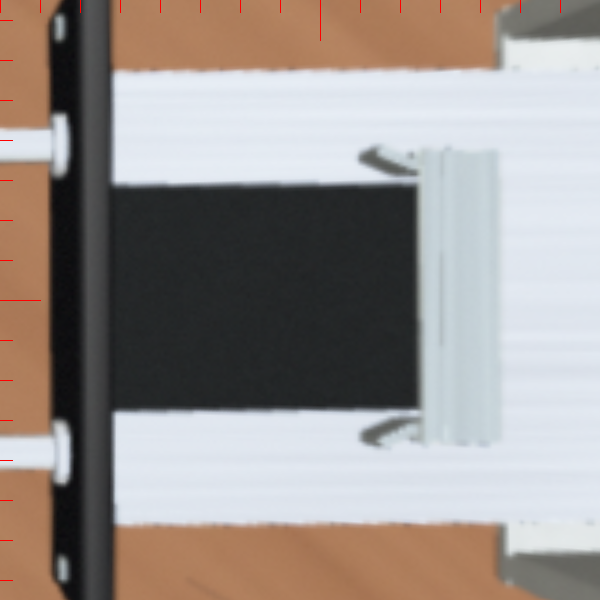

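The pocket is clear: lip edge at px 420, mat rows 184–410, cheek mouths at (365,158) and (365,435). After height correction that puts the seat at (0.4545,-0.3875) with the axis near 129.5°. Now I regrasp the carrier by its sides and lift it.

```bash
python3 - <<'E'
from h import *
print(r.tip_extent)
q=quat(DN,ang(-.2)); x,y=.449,-.0875
command_gripper(.068,20)
r.reach([x,y,.10],q)
r.move_straight([x,y,.040],speed=.12)
print(r.move_straight([x,y,.012],speed=.03,max_force=4)); s=st(); z0=s["eef_pos"][2]
r.move_straight([x,y,z0+.0035],speed=.05)
command_gripper(0,20); s=st(); zh=s["eef_pos"][2]; assert .05<s["grip_width"]<.06
r.move_straight([x,y,.10],speed=.1); s=st(); print("zh",zh); assert .05<s["grip_width"]<.06
open("zh","w").write(str(zh))
im,P=cloud("side"); hsv=cv2.cvtColor(im,cv2.COLOR_RGB2HSV); m=(cv2.inRange(hsv,(20,130,60),(35,255,255))>0)&(np.linalg.norm(P[...,:2]-[.45,-.1],axis=-1)<.1); print("side",m.sum(),np.percentile(P[m][:,2],[5,50,95]))
m=m&(P[...,2]>np.median(P[m][:,2])-.004); A=np.c_[P[m][:,:2],np.ones(m.sum())]; print("tilt",np.linalg.lstsq(A,P[m][:,2],rcond=None)[0][:2])
cv2.imwrite("pics/held.png",cv2.resize(im[150:330,260:460],(600,540))[:,:,::-1])
E
```

```text
0.025
True
t 30.3 p [ 0.4489 -0.0874  0.0179] F [-2.1  0.4  8.6] w 0.0677 gf 4.4 q [-0.36  0.58  1.97 -0.    0.6  -0.36]
t 30.8 p [ 0.449  -0.0875  0.0213] F [0.2 0.9 2.1] w 0.0556 gf 21.5 q [-0.36  0.57  1.97  0.    0.61 -0.36]
t 31.7 p [ 0.4486 -0.0874  0.0995] F [-0.3 -0.2 -1.4] w 0.0558 gf 21.4 q [-0.36  0.43  1.91  0.    0.81 -0.36]
zh 0.021298162332024615
side 477 [0.08030848 0.08870796 0.09106223]
tilt [0.09691205 0.02645482]
```

View pics/held.png

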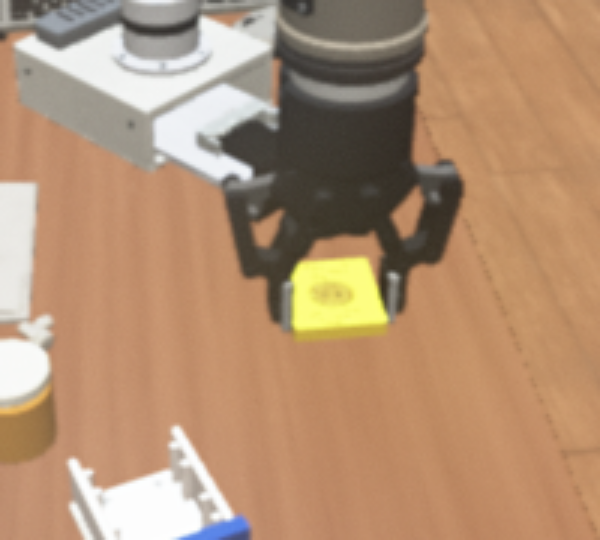

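The carrier is held flat, disc up, at (335,295), with its top at z 0.088 as expected. Now I bring it over the tray and insert it.

```bash
cat > ins.py <<'E'
from h import *
X=-ang(129.5); S=np.array([.4545,-.3875,0]); zh=float(open("zh").read()); q=quat(DN,ang(39.5))
def tp(x,z): 
    p=S+(x-.014)*X; return [p[0],p[1],z]
E
python3 - <<'E'
from ins import *
p=np.array(r.read_state()["eef_pos"]); r.move_straight([p[0],p[1],.14],speed=.15)
r.reach(tp(-.022,.14),q); st()
r.move_straight(tp(-.022,zh+.026),speed=.1,max_force=8)
print(r.move_straight(tp(-.022,zh+.019),speed=.02,max_force=3)); s=st(); z=s["eef_pos"][2]; print("z over nominal",z-zh-.021)
z=z+.0007
r.move_straight(tp(-.022,z),speed=.02)
print(r.move_straight(tp(-.008,z),speed=.03,max_force=8)); s=st()
print(r.move_straight(tp(.003,z),speed=.025,max_force=10)); s=st(); d=np.array(s["eef_pos"])-S; print("x now",d@X+.014)
im,T,K=wrist(); cv2.imwrite("pics/ins.png",np.hstack([im[60:420,100:540],cv2.resize(cloud("side")[0][140:240,240:340],(360,360))])[:,:,::-1])
E
```

```text
t 33.3 p [ 0.4314 -0.3587  0.139 ] F [-0.3 -0.8 -1.7] w 0.0554 gf 21.5 q [-0.83  0.52  1.58  0.    1.04 -1.52]
True
t 34.7 p [ 0.4322 -0.3603  0.0422] F [ 1.2 -0.5  4.2] w 0.0556 gf 22.2 q [-0.83  0.66  1.66  0.    0.82 -1.52]
z over nominal -0.00010881154580957841
False
t 35.6 p [ 0.4404 -0.3705  0.0428] F [ 0.6  0.7 -1.3] w 0.0556 gf 21.6 q [-0.83  0.68  1.62  0.    0.85 -1.52]
False
t 36.2 p [ 0.4472 -0.3786  0.0427] F [-2.9  3.8 -0. ] w 0.0555 gf 21.7 q [-0.83  0.69  1.59  0.    0.87 -1.52]
x now 0.0025424227038668666
```

View pics/ins.png

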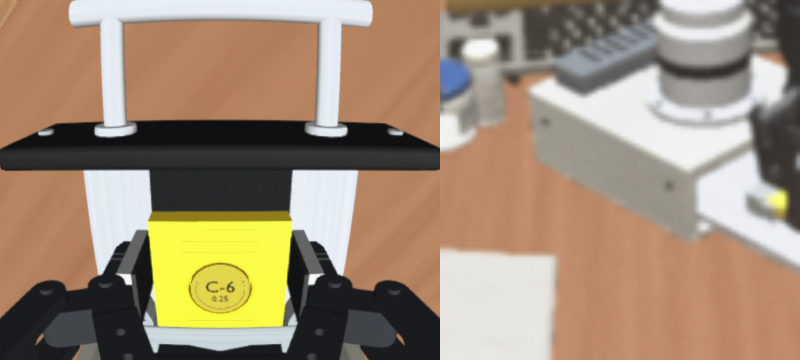

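The carrier is going under the lip between the cheeks, with its rear edge at row 215 and about 5 N resisting. I push until it stops firmly, then measure its rear edge.

```bash
python3 - <<'E'
from ins import *
z=r.read_state()["eef_pos"][2]
hit=r.move_straight(tp(.008,z),speed=.015,max_force=8); s=st(); print(hit,"x now",(np.array(s["eef_pos"])-S)@X+.014)
im,T,K=wrist()
m=cv2.inRange(cv2.cvtColor(im,cv2.COLOR_RGB2HSV),(20,130,190),(35,255,255)); k,l,ss,c=cv2.connectedComponentsWithStats(m); i=1+ss[1:,4].argmax(); ys,xs=np.where(l==i)
P=onplane(np.c_[xs,ys],T,K,.031)-S; a=P@X*1e3; b=P@np.array([-X[1],X[0],0])*1e3
print("rear x",np.percentile(a,[.2,1,5]),"y",np.percentile(b,[.5,99.5]))
for lo in range(-24,25,8):
    w=(b>lo-2)&(b<lo+2); print(lo,round(a[w].min(),1),end=" | ")
E
```

```text
t 36.7 p [ 0.4508 -0.383   0.0426] F [-1.2  0.4 -1.8] w 0.0555 gf 21.6 q [-0.83  0.7   1.57 -0.    0.87 -1.52]
False x now 0.008210542917754214
rear x [-23.28080742 -22.88223187 -21.20955678] y [-28.07994005  27.3760231 ]
-24 -22.8 | -16 -23.3 | -8 -22.9 | 0 -22.9 | 8 -22.9 | 16 -23.3 | 24 -23.2 |
```

It moved to +8 with no stop, so the drawer itself may have slid. I check the bar and lip positions.

```bash
python3 - <<'E'
from ins import *
im,T,K=wrist(); cv2.imwrite("pics/ins2.png",im[60:420,100:540,::-1])
def barx(im,T,K):
    hsv=cv2.cvtColor(im,cv2.COLOR_RGB2HSV)
    out=[]
    for b in np.linspace(-.03,.03,13):   # scan seat x along lines at z=.038, between posts
        xs=np.arange(-.14,-.085,.0005); W=S+xs[:,None]*X+b*np.array([-X[1],X[0],0])+[0,0,.038]
        c=(W-T[:3,3])@T[:3,:3]; rho=np.linalg.norm(c[:,:2],axis=1); uv=c[:,:2]/rho[:,None]*np.arctan2(rho,c[:,2])[:,None]*K[0,0]+K[:2,2]
        u=np.round(uv).astype(int); ok=(u[:,0]>=0)&(u[:,0]<640)&(u[:,1]>=0)&(u[:,1]<480); h=hsv[u[ok,1],u[ok,0]]; w=(h[:,1]<50)&(h[:,2]>120); out.append(np.mean(xs[ok][w]) if w.any() else np.nan)
    return np.nanmedian(out)
print("bar seat-x now",barx(im,T,K))
f=np.load("w2.npz"); print("bar at w2",barx(f["im"],f["T"],f["K"]))
st()
C=np.array([.5384,-.491]);U=-X
for n in("scene","side"):
    im,P=cloud(n); Sx=cv2.cvtColor(im,cv2.COLOR_RGB2HSV)[...,1]; z=P[...,2]
    d=(P[...,:2]-C)@U[:2]; l=(P[...,:2]-C)@np.array([U[1],-U[0]])
    m=(d>.21)&(d<.26)&(np.abs(l)<.065)&(z>.036)&(z<.05)&(Sx<60); print(n,m.sum(),np.percentile(d[m],[3,50,97]))
E
```

```text
bar seat-x now -0.10149999999999997
bar at w2 -0.10924999999999999
t 36.8 p [ 0.4509 -0.3832  0.0427] F [-0.5  1.4 -0.5] w 0.0557 gf 21.6 q [-0.83  0.7   1.57 -0.    0.87 -1.52]
scene 287 [0.21214459 0.23454978 0.24005536]
side 187 [0.2123377  0.237312   0.24155534]
```

View pics/ins2.png

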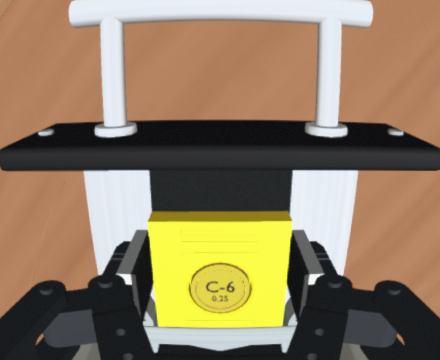

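The bar shows the drawer slid about 8 mm inward under the push. The carrier's rear edge is now 78.5 mm from the bar (78 nominal), so it is against the back stop. I release it, check, then shut the drawer by the bar.

```bash
python3 - <<'E'
from ins import *
p=np.array(r.read_state()["eef_pos"])
command_gripper(.066,20); st()
r.move_straight([p[0],p[1],.15],speed=.12); 
im,T,K=wrist(); np.savez("w3.npz",im=im,T=T,K=K)
m=cv2.inRange(cv2.cvtColor(im,cv2.COLOR_RGB2HSV),(20,130,190),(35,255,255)); k,l,ss,c=cv2.connectedComponentsWithStats(m); i=1+ss[1:,4].argmax(); ys,xs=np.where(l==i)
P=onplane(np.c_[xs,ys],T,K,.031)-S; Y=np.array([-X[1],X[0],0]); a=P@X*1e3; b=P@Y*1e3
print("rear x",[round(a[np.abs(b-lo)<2].min(),1) for lo in range(-24,25,8)],"front",[round(a[np.abs(b-lo)<2].max(),1) for lo in range(-24,25,8)],"y",np.percentile(b,[.5,99.5]))
hsv=cv2.cvtColor(im,cv2.COLOR_RGB2HSV)
W=np.array([S+x*X+bb*Y+[0,0,.038] for x in np.arange(-.14,-.085,.0005) for bb in np.linspace(-.03,.03,13)])
c=(W-T[:3,3])@T[:3,:3]; rho=np.linalg.norm(c[:,:2],axis=1); u=np.round(c[:,:2]/rho[:,None]*np.arctan2(rho,c[:,2])[:,None]*K[0,0]+K[:2,2]).astype(int)
w=(u.min(1)>=0)&(u[:,0]<640)&(u[:,1]<480); h=hsv[u[w,1],u[w,0]]; g=(h[:,1]<50)&(h[:,2]>120); print("bar",np.median(((W[w]-S)@X)[g]))
cv2.imwrite("pics/w3.png",im[:,:,::-1])
E
```

```text
t 37.2 p [ 0.451  -0.3834  0.0432] F [-0.2 -0.6  0.6] w 0.0659 gf 0.0 q [-0.83  0.7   1.57 -0.    0.87 -1.52]
rear x [np.float64(-23.1), np.float64(-23.0), np.float64(-23.0), np.float64(-23.0), np.float64(-23.0), np.float64(-23.0), np.float64(-23.0)] front [np.float64(26.7), np.float64(26.7), np.float64(26.6), np.float64(27.4), np.float64(27.4), np.float64(26.7), np.float64(26.8)] y [-27.88377085  26.9374384 ]
bar -0.1015
```

View pics/w3.png

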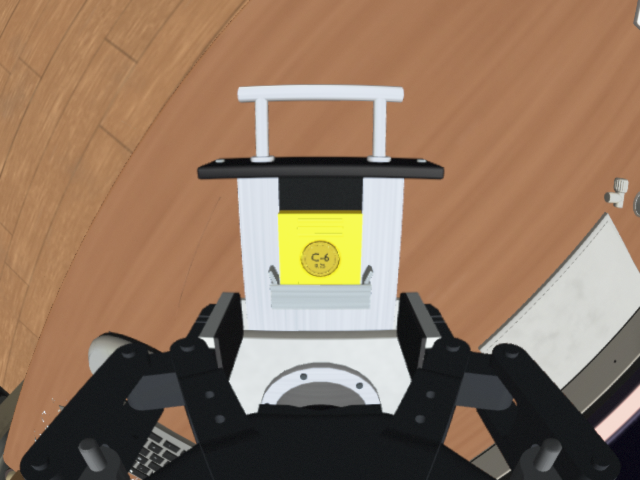

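The carrier lies flat, disc up, under the lip at (320,248), and its rear edge shows it's fully home. I shut the drawer by the bar.

```bash
python3 - <<'E'
from ins import *
U=ang(129.2); p0=np.array([.4538,-.3872,.0458]); B=p0+.1010*U; q=quat(DN,-U)
command_gripper(.030,25)
r.reach([B[0],B[1],.14],q)
print(r.move_straight([B[0],B[1],.0458],speed=.12,max_force=6)); st()
command_gripper(0,25); s=st(); assert .006<s["grip_width"]<.013
p=np.array(s["eef_pos"]); print("start",(p-p0)@U)
for t,v in((.012,.06),(-.001,.03)):
    hit=r.move_straight([*(p0+t*U)[:2],p[2]],speed=v,max_force=35); s=st(); print(hit,"d",(np.array(s["eef_pos"])-p0)@U)
hit=r.move_straight([*(p0-.004*U)[:2],p[2]],speed=.03,max_force=20); r.hold(.2); s=st(); print(hit,"d",(np.array(s["eef_pos"])-p0)@U)
E
```

```text
False
t 41.1 p [ 0.3903 -0.3093  0.0463] F [ 0.  -0.4 -0.4] w 0.0297 gf 0.0 q [-0.82  0.57  1.84  0.    0.73  0.06]
t 41.4 p [ 0.3904 -0.3093  0.0465] F [-0.8 -0.5  4.2] w 0.0088 gf 24.6 q [-0.82  0.57  1.84 -0.    0.73  0.06]
start 0.10043022925390532
t 43.0 p [ 0.4467 -0.3778  0.0466] F [4.7 3.3 1.6] w 0.0088 gf 24.4 q [-0.83  0.68  1.59  0.    0.87  0.05]
False d 0.011743353688721855
t 43.6 p [ 0.4551 -0.3879  0.0466] F [3.5 2.6 1.3] w 0.0090 gf 24.6 q [-0.83  0.7   1.55  0.    0.89  0.05]
False d -0.0013641213344451728
t 44.0 p [ 0.4555 -0.3883  0.0465] F [-1.8  9.   8.7] w 0.0085 gf 25.3 q [-0.83  0.7   1.54  0.    0.9   0.05]
False d -0.0019096093774373447
```

```bash
python3 - <<'E'
from h import *
command_gripper(.030); s=st(); p=s["eef_pos"]
r.move_straight([p[0],p[1],.15],speed=.12); r.reach([.40,-.25,.28],quat(DN,-ang(129.2))); st()
U=ang(129.2);C=np.array([.5384,-.491])
out=[]
for n in("scene","side"):
    im,P=cloud(n); out.append(im); S=cv2.cvtColor(im,cv2.COLOR_RGB2HSV)[...,1]; z=P[...,2]
    d=(P[...,:2]-C)@U[:2]; l=(P[...,:2]-C)@np.array([U[1],-U[0]])
    m=(d>.120)&(d<.155)&(np.abs(l)<.065)&(z>.036)&(z<.05)&(S<60); print(n,m.sum(),np.percentile(d[m],[3,50,97]))
    f=np.load(n+"0.npz")["P"]
    if n=="side": print([np.round(P[v,u]-f[v,u],4) for v,u in((350,411),(272,263),(248,249),(342,325))])
cv2.imwrite("pics/end.png",np.hstack([cv2.resize(out[0],(400,300)),cv2.resize(out[1],(400,300))])[:,:,::-1])
E
```

```text
t 44.4 p [ 0.4561 -0.3907  0.0463] F [-0.1 -0.7  0.7] w 0.0299 gf 0.0 q [-0.84  0.71  1.54 -0.    0.9   0.05]
t 46.2 p [ 0.4002 -0.2505  0.2792] F [ 0.2  1.  -0.8] w 0.0296 gf 0.0 q [-0.72  0.23  1.62 -0.    1.29  0.17]
scene 227 [0.12126732 0.13409452 0.13838568]
side 143 [0.12215412 0.1364661  0.14053191]
[array([-0.0003, -0.0008, -0.001 ]), array([-0.0003,  0.0024,  0.0021]), array([ 0.0003, -0.002 , -0.0016]), array([0.0002, 0.0028, 0.0034])]
```

View pics/end.png

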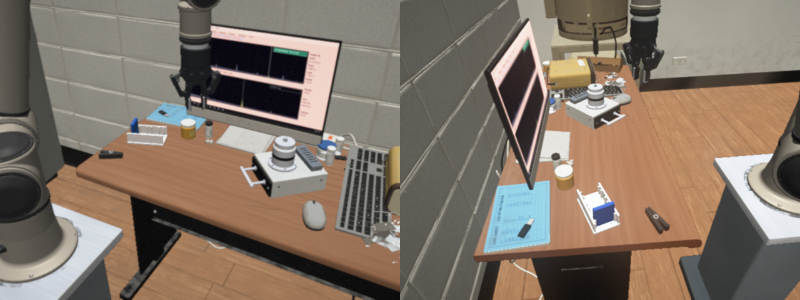

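The drawer is shut, with the bar back at its starting position (d 0.134/0.136). The blue carrier, jar, vial and clamp haven't moved, and the arm is clear. Handing in.

```bash
python3 -c "
from workcell import r
print(r.finish_job())"
```

```text
the job is handed in; nothing more can be done
None
```

The job is handed in (about 46 s of the 67 s used): the yellow carrier is flat, disc up and fully home under the lip, and the drawer, which slid in about 8 mm from its stop while I pushed the carrier home, is shut against its inner stop; the blue carrier, jar, vial and clamp are where they were.

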